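# Hold the shaker's belt tensioner back for a belt change

### The job

The shaker is open for a new drive belt: swing its spring-loaded idler arm back, out of the belt's path, until it rests on its stop, and finish still holding it there so that I can slip the belt on. Be gentle: push the arm rather than pinch it, never with more than 25 N, and do not let it snap back. Leave everything else lying where it is.

Things in the scene. Friction and masses are not known exactly. Their poses are not given: they have to be found in the camera images.
- shaker: orbital shaker, fixed, platform and cover off: white 300 x 300 mm pan, aluminium drive deck on top 70 mm above the bench. Origin: centre of its underside; x points away from its control panel, y left of that, z up. On the deck: two pulleys, the idler arm with two steel stop posts (13 mm across, 19 mm high), four corner cranks (34 mm discs at x, y = +-118 mm, 26 mm high). The belt is off
- drive_pulley: the shaker's large aluminium belt pulley, 100 mm across, rim 17 to 37 mm above the deck, an eccentric pin and counterweight on it up to 61 mm above the deck; turns freely. Origin: centre of its underside, at x +22, y +66 mm in the shaker's frame
- motor_pulley: the shaker's small steel belt pulley, 32 mm across, 17 to 41 mm above the deck. Origin: centre of its underside, at x +22, y -102 mm in the shaker's frame
- idler: the spring-loaded belt tensioner (idler) arm: flat steel bar 14 mm wide, top 15 mm above the deck, on a vertical pivot beside the motor pulley, with the idler roller on its free end, 88 mm from the pivot. At rest the roller stands in the gap between the two pulleys, across the belt's path. Origin on the pivot axis at deck height; x points along the arm to the roller, z up
- idler_angle (a joint): idler arm angle, rad: 0 at rest, growing anticlockwise seen from above as the arm is wound against its spring (the roller leaves the gap between the pulleys, towards the control-panel side); at 0.90 it meets its stop, a solid steel post. The spring pushes back with 3 N at the roller at rest, 6 N at the stop; let go, the arm flies back.
- idler_roller (a point): centre of the idler roller, 29 mm above the deck, 88 mm from the pivot axis. The roller is black plastic, spins freely, 28 mm across with 33 mm flanges at top and bottom, and reaches from 18 to 40 mm above the deck, its bolt head to 45 mm
- idler_pivot (a point): point on the idler arm's pivot axis, 29 mm above the deck (the height of the roller's centre); does not move. The pivot boss there is 32 mm across with its spring, its top 31 mm above the deck
- hex_key: L-shaped hex key of 6 mm dark steel rod, legs 85 and 28 mm, lying on the shaker's deck near its control-panel edge; origin under the middle of the long leg
- spare_roller: a spare idler roller, black plastic, 33 mm across and 22 mm high, standing loose on the deck near the edge away from the control panel; not on any arm; origin: centre of its underside
- screw_dish: clear shallow dish, 90 mm across, 14 mm high, holding the cover screws; on the bench; origin: centre of its underside
- screwdriver: screwdriver with a black handle, 190 mm long, lying on the bench; origin under its middle
- wash_bottle: white squeeze bottle 68 mm across with an orange cap and spout, 206 mm high; origin: centre of its underside
- reagent_bottle: amber glass bottle 60 mm across, 120 mm high; origin: centre of its underside
- tape_roll: roll of white tape 96 mm across, 25 mm high, lying flat; origin: centre of its underside
- measuring_cylinder: clear measuring cylinder 32 mm across on a 64 mm foot, 150 mm high; origin: centre of its underside

How it is judged:
By the outcome, as a careful person would: the job done as asked, in the order asked, and still so for the second after the job is handed in, while the arm keeps its last pose, push and grip.
It also fails if it takes over 48 s, if anything falls off the work surface, if the arm or the gripper's body presses on something with over 40 N, if the wrist force passes 120 N, or if a joint passes its speed limit or range.

### The arm

A 6-joint arm with a two-finger parallel gripper is mounted at the origin on the work surface. World frame = base frame: x ahead of the robot, y to its left, z up, the work surface at z = 0. Lengths are in m, angles in rad, forces in N, time in s.
With the tool pointing down it reaches from about 0.425 to 0.95 m from the base axis. Payload 3.5 kg.
Tool frame: the origin (TCP) lies at the very end of the fingers, on their centre line; the grasp point (between the pads) lies manip.grip_depth behind it (manip.grip_depth is the distance from the TCP to the grasp point, in m); x points along the fingers, z is the direction in which the jaws open and shut, and the axes are right-handed (so a half turn about x gives the same grasp; the last joint's range is limited). The gripper opens to 85 mm and grips with 20 to 120 N. Pads are 22 mm wide; open, the fingers measure 114 mm over their backs; the gripper's body (76 mm by 85 mm) begins 54 mm behind the grasp point. The pads swing forward as they close: fully open they stand 13 mm farther back than shut.
Start: joints at [1.011, 0.286, 1.577, -0, 1.279, -0.15], TCP at [0.269, 0.619, 0.231] pointing down, gripper open.
Joint ranges: [-2.77, 2.77], [-0.9, 2.22], [0.21, 2.48], [-1.53, 4.67], [0.24, 2.81], [-2.84, 2.84]. Speed limits (rad/s): [2.79, 2.79, 3.14, 3.14, 3.14, 3.14].

### API

Orientations are given as a rotation vector (axis times angle).
In Python, from plant import observe, viewer, job, manip gives the robot as it stands.
- The arm moves only by the tool step_arm, never from a script. Its argument "rows" is text: rows parted by semicolons, each of 7 numbers parted by spaces: the finger opening in mm, from 0 to 85.4, then the shift along the tool's x, y, z in mm, then the turn, a rotation vector about the tool's x, y, z in rad. In form: gripper tx ty tz rx ry rz; .... A call has 1 to 12 rows; each row is the pose to reach, as a shift and turn from the pose commanded when the call began, along the tool's axes at that moment; what a row does not reach only later rows make up. A row lasts 1/10 s, in which the tool goes at most 50 mm and 8.59 degrees, less where a joint would pass 70% of its speed; a pose out of reach is approached as far as the arm can. A call with a gripper value outside its range is refused whole. The fingers move at their own pace and stop on an object; the grip force is fixed at half the most. Time passes only in rows, so rows that repeat a pose let the fingers close. It gives the time, the measured TCP pose, the force and the opening at its end, in the units of the state.
- observe(): the state, without advancing time (a new reading comes with each control period).
- viewer.get_image(name): name is "scene" or "top" or "wrist"; returns a dict with "color" (480x640x3 uint8, red, green, blue), "vertical_fov" (degrees; the focal length in pixels is half the picture's height over the tangent of half this angle, whatever the lens; pixels are square), "cx", "cy" (the principal point, pixels), "cam_to_world" (4x4, takes a point from camera to world coordinates); the wrist camera has in their place "tool_from_camera" (4x4, takes a point from camera to tool coordinates, whose origin is the TCP and whose axes are the tool frame's). Camera axes: x right, y down, z forward; pixel columns grow to the right and rows downward; lengths in m; the calibration is good to about 2 mm. A picture is of the moment at which its call begins: read the wrist's pose just before it. There is no depth.
- job.job_done(): hands the job in, once; it reports no verdict.
The state is a dict: "time_s": time; "joints": joint angles; "qvel": joint speeds; "joint_torque": joint torques, N m; "eef_pos": TCP position; "eef_rot": TCP orientation; "ft_force": force on the tool from outside, world axes, zero at the start; "ft_torque": the same for the moment, N m; "grip_width": opening from 0.0 (shut) to 1.0 (fully open).
Only numpy, scipy, OpenCV 4.12 (cv2) and the standard library are available. Lean on these libraries where they do the work, as an engineer would, in place of code of your own. Each camera call takes 0.05 s, during which the arm holds its last target.

## Working session

There is one attempt and no reset: what is moved stays moved. The work goes in short steps, Python scripts to look and compute and a tool call to move; the robot and the scene stay as the last step left them, time stands still between calls to the robot, and variables do not carry over. Pictures are saved under pics/ and viewed, and the job is handed in when it is done.

Besides the shell and the picture viewer there is one more tool, called after ">>>" by a JSON object that holds its "method" and its "body", one argument or row to a line. step_arm: Moves the arm, as the interface text tells. Its arguments: {"type":"object","properties":{"rows":{"type":"string"}},"required":["rows"]}

```bash
mkdir -p pics; ls; python3 - <<'E'
from plant import observe, viewer, job, manip
import cv2, numpy as np
s=observe(); print(s); print(manip.grip_depth)
for n in ("scene","top","wrist"):
    d=viewer.get_image(n); cv2.imwrite(f"pics/{n}0.png",d["color"][:,:,::-1])
    print(n,{k:v for k,v in d.items() if k!="color"})
E
```

```text
pics
{'time_s': 0.0, 'joints': array([ 1.01096343e+00,  2.87180222e-01,  1.57816146e+00, -1.01063591e-05,
        1.27862192e+00, -1.49983076e-01]), 'qvel': array([-7.64742173e-04, -1.84544332e-04,  1.13390883e-03,  2.95835335e-05,
       -8.69590554e-04,  6.28077602e-04]), 'joint_torque': array([ 4.92517793e-04, -4.05975151e+01, -2.92631328e+01, -1.26004193e-04,
        5.79469561e-03, -1.78698400e-05]), 'eef_pos': array([0.26858054, 0.61855003, 0.2299459 ]), 'eef_rot': array([-0.90332905,  1.37786412,  0.90168632]), 'ft_force': array([-0.33204514, -0.19565335,  0.07071454]), 'ft_torque': array([-0.06082033, -0.00021036,  0.04848484]), 'grip_width': 1.002407195462376}
0.0187
scene {'vertical_fov': 55.203986353411004, 'cx': 319.1523085401293, 'cy': 243.34173689113172, 'cam_to_world': array([[ 0.10503952,  0.77558126, -0.62244712,  1.21593542],
       [ 0.99429036, -0.09373661,  0.05099136, -0.06085386],
       [-0.01879814, -0.62424928, -0.78099902,  0.94598698],
       [ 0.        ,  0.        ,  0.        ,  1.        ]])}
top {'vertical_fov': 56.33488878978456, 'cx': 318.64978505096593, 'cy': 225.53120125987135, 'cam_to_world': array([[-0.02563862, -0.99393458,  0.10694258,  0.40278797],
       [-0.99949521,  0.02749472,  0.01591764, -0.03022907],
       [-0.01876145, -0.10648049, -0.99413777,  1.34757238],
       [ 0.        ,  0.        ,  0.        ,  1.        ]])}
wrist {'vertical_fov': 70.75750873463893, 'cx': 324.33797589170484, 'cy': 240.8122581219295, 'tool_from_camera': array([[ 1.16333165e-03, -3.03999470e-01,  9.52671491e-01,
        -1.43106454e-01],
       [-9.13314299e-05, -9.52672163e-01, -3.03999573e-01,
         7.75907990e-02],
       [ 9.99999319e-01,  2.66643474e-04, -1.13603838e-03,
         1.96584098e-04],
       [ 0.00000000e+00,  0.00000000e+00,  0.00000000e+00,
         1.00000000e+00]])}
```

View pics/scene0.png

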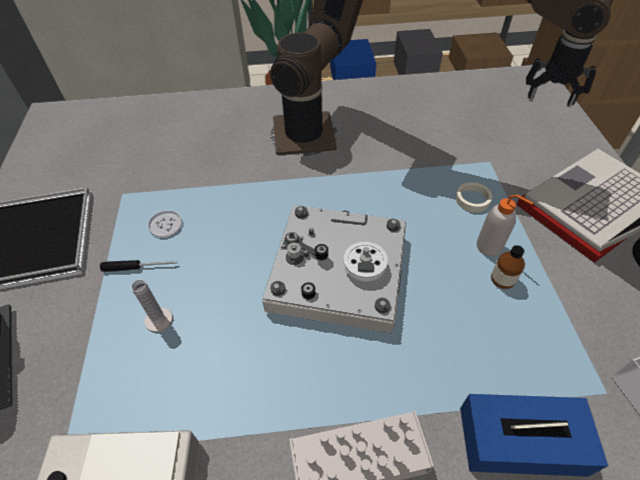

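View pics/top0.png

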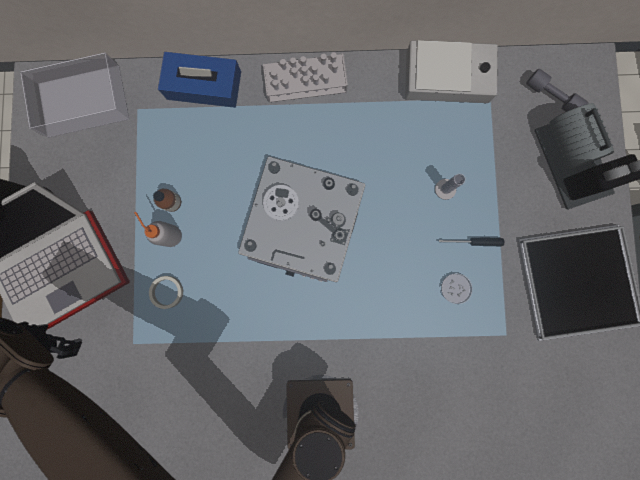

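View pics/wrist0.png

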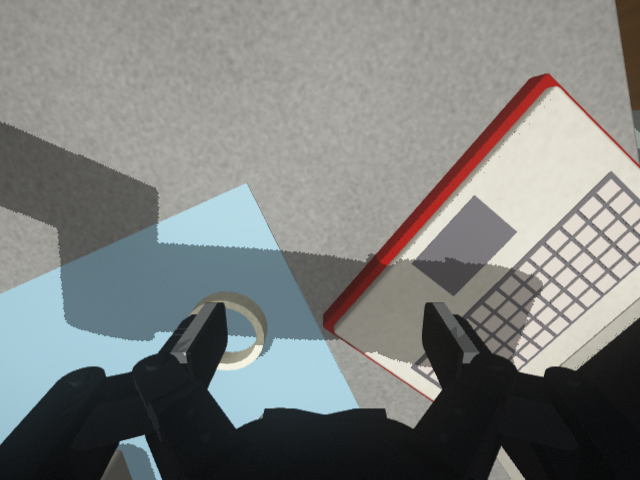

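The top view shows the shaker at about (303,218) px, with its panel side facing the robot. I'll enlarge that area.

```bash
python3 - <<'E'
import cv2
a=cv2.imread("pics/top0.png")[145:290,230:375]; cv2.imwrite("pics/topz.png",cv2.resize(a,None,fx=4.1,fy=4.1,interpolation=cv2.INTER_CUBIC))
a=cv2.imread("pics/scene0.png")[195:335,255:415]; cv2.imwrite("pics/scenez.png",cv2.resize(a,None,fx=4,fy=4,interpolation=cv2.INTER_CUBIC))
E
```

```text
(no output)
```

View pics/topz.png

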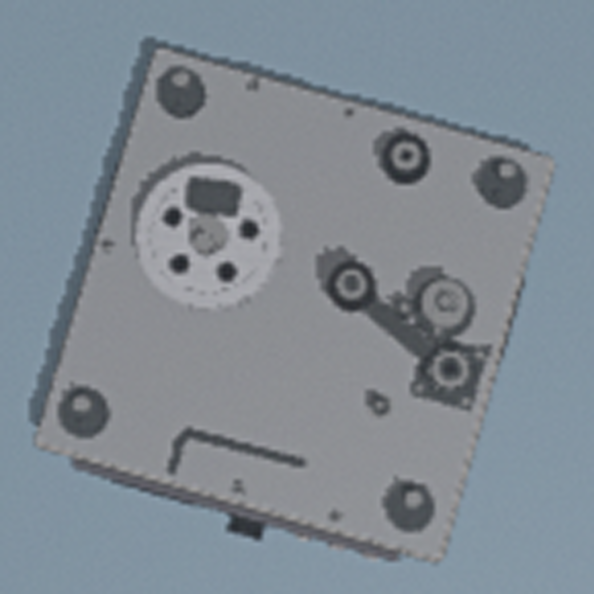

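View pics/scenez.png

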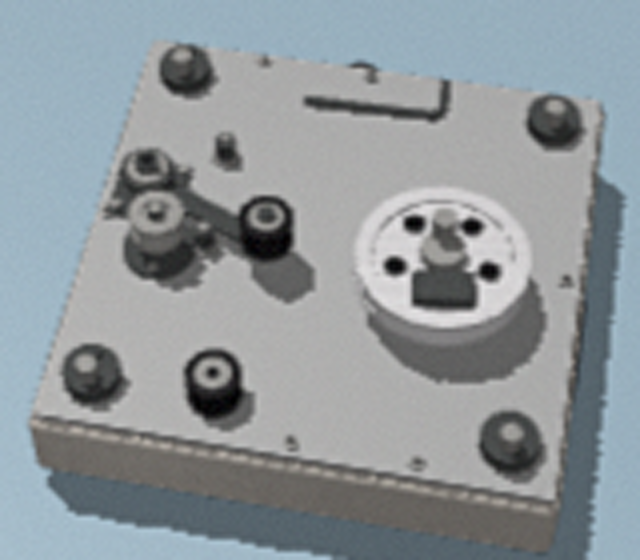

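```bash
cat > h.py <<'E'
import numpy as np
from scipy.spatial.transform import Rotation as R
from scipy.optimize import least_squares
TOP=dict(fov=56.33488878978456,c=(318.64978505096593,225.53120125987135),T=np.array([[-0.02563862,-0.99393458,0.10694258,0.40278797],[-0.99949521,0.02749472,0.01591764,-0.03022907],[-0.01876145,-0.10648049,-0.99413777,1.34757238],[0,0,0,1]]))
SC=dict(fov=55.203986353411004,c=(319.1523085401293,243.34173689113172),T=np.array([[0.10503952,0.77558126,-0.62244712,1.21593542],[0.99429036,-0.09373661,0.05099136,-0.06085386],[-0.01879814,-0.62424928,-0.78099902,0.94598698],[0,0,0,1]]))
def bp(C,u,v,z):
    f=240/np.tan(np.radians(C['fov']/2)); d=C['T'][:3,:3]@np.array([(u-C['c'][0])/f,(v-C['c'][1])/f,1]); o=C['T'][:3,3]
    return (o+d*(z-o[2])/d[2])[:2]
E
cat > m.py <<'E'
from h import *
def t(x,y,z): return bp(TOP,(x+.5)/4.1-.5+230,(y+.5)/4.1-.5+145,z)
def s(x,y,z): return bp(SC,(x+.5)/4-.5+255,(y+.5)/4-.5+195,z)
for nm,f,cor,cr,oth in (("top",t,[(155,42),(553,155),(440,562),(38,450)],[(181,91),(501,182),(410,503),(83,411)],dict(motor=(446,300,.111),drive=(207,235,.107),roller=(351,284,.115),pivot=(449,369,.101),post=(377,402,.087),spare=(405,156,.092),hexa=(187,433,.073),hexb=(303,463,.073))),
 ("scene",s,[(555,500),(32,420),(157,42),(605,100)],[(511,437),(92,370),(185,66),(555,118)],dict(motor=(155,210,.111),roller=(267,215,.115),pivot=(147,162,.101),post=(225,138,.089),spare=(213,370,.092),hexa=(442,115,.073),hexb=(307,100,.073)))):
    body=[(150,150),(150,-150),(-150,-150),(-150,150)]
    P=np.array([f(*c,.070) for c in cor]+[f(*c,.094) for c in cr]); B=np.array(body+[(np.sign(a)*118,np.sign(b)*118) for a,b in body])/1e3
    g=lambda p:((B@np.array([[np.cos(p[2]),np.sin(p[2])],[-np.sin(p[2]),np.cos(p[2])]])+p[:2])-P).ravel()
    r=least_squares(g,[.5,0,0]); p=r.x; print(nm,p.round(4),(r.fun*1e3).round(1))
    for k,v in oth.items():
        w=f(*v); d=w-p[:2];c,sn=np.cos(p[2]),np.sin(p[2]); print(k,w.round(4),(np.array([c*d[0]+sn*d[1],-sn*d[0]+c*d[1]])*1e3).round(1))
E
python3 m.py
```

```text
top [ 0.5642  0.0382 -0.3019] [ 0.   2.2  1.  -4.1 -2.7 -3.   2.   5.8  2.   2.   2.7 -2.7 -3.4 -1.7
 -1.7  1.6]
motor [ 0.5559 -0.0658] [  23.  -101.8]
drive [0.6058 0.096 ] [22.4 67.5]
roller [ 0.5681 -0.0018] [ 15.6 -37.1]
pivot [ 0.5098 -0.0667] [ -20.8 -116.4]
post [ 0.4896 -0.017 ] [-54.8 -74.9]
spare [ 0.6597 -0.041 ] [114.7 -47.2]
hexa [0.4726 0.1157] [-110.6   46.7]
hexb [0.4496 0.0355] [-108.6  -36.7]
scene [ 0.5691  0.0372 -0.3039] [11.4  2.7  4.8 -5.  -1.2 -5.   3.2  2.3 -1.4  2.6 -2.9 -1.2 -6.9 -0.
 -7.   3.5]
motor [ 0.5545 -0.0668] [  17.2 -103.7]
roller [ 0.569  -0.0031] [ 12.  -38.5]
pivot [ 0.5095 -0.0691] [ -25.1 -119.3]
post [ 0.4861 -0.0204] [-61.9 -79.8]
spare [ 0.6558 -0.0429] [106.7 -50.5]
hexa [0.4701 0.1178] [-118.5   47.3]
hexb [0.4473 0.035 ] [-115.6  -38.5]
```

```bash
cat > go.py <<'E'
from h import *
from plant import observe
S=np.array([.5645,.038]);YAW=-.302
def s2w(x,y): c,s=np.cos(YAW),np.sin(YAW); return S+np.array([c*x-s*y,s*x+c*y])/1e3
def w2s(w): c,s=np.cos(YAW),np.sin(YAW); d=np.array(w[:2])-S; return np.array([c*d[0]+s*d[1],-s*d[0]+c*d[1]])*1e3
def goal(x,y,z,sign):
    st=observe(); Rm=R.from_rotvec(st['eef_rot']); M=Rm.as_matrix()
    yy=sign*np.array([np.cos(YAW),np.sin(YAW),0]); xx=np.array([0,0,-1.]); G=np.column_stack([xx,yy,np.cross(xx,yy)])
    t=np.r_[s2w(x,y),z]-st['eef_pos']
    print('shift',(M.T@t*1e3).round(1),'turn',R.from_matrix(M.T@G).as_rotvec().round(4))
E
python3 - <<'E'
from go import *
st=observe();print(R.from_rotvec(st['eef_rot']).as_matrix().round(3))
for sg in(1,-1): goal(48,-38,.30,sg)
E
```

```text
[[-0.001 -0.917  0.398]
 [-0.002  0.398  0.917]
 [-1.     0.    -0.002]]
shift [ -69.1 -554.5 -447.5] turn [ 3.0338e+00 -6.0000e-04  2.7000e-03]
shift [ -69.1 -554.5 -447.5] turn [-0.1078 -0.0018 -0.0004]
```

>>> {"method": "step_arm", "body": {
  "rows": "0 -50 0 0 0 0 0; 0 -100 0 0 0 0 0; 0 -150 0 0 0 0 0; 0 -150 -40 -30 0 0 0; 0 -150 -80 -62 -0.02 0 0; 0 -150 -118 -95 -0.04 0 0; 0 -150 -156 -126 -0.05 0 0; 0 -150 -194 -157 -0.06 0 0; 0 -150 -232 -187 -0.07 0 0; 0 -150 -270 -218 -0.08 0 0; 0 -150 -308 -249 -0.09 0 0; 0 -150 -346 -279 -0.1 0 0"
}}

```text
time_s: 1.35
eef_pos: [0.4754, 0.2235, 0.3811]
eef_rot: [-0.978, 1.34, 0.978]
ft_force: [1.1, 1.0, -0.3]
grip_width: 0.004
```

>>> {"method": "step_arm", "body": {
  "rows": "0 0 -38 -30 0 0 0; 0 0 -76 -61 0 0 0; 0 0 -114 -92 0 0 0; 0 0 -150 -120 0 0 0; 0 0 -185 -150 0 0 0; 0 0 -185 -150 0 0 0; 0 0 -185 -150 0 0 0"
}}

```text
time_s: 2.05
eef_pos: [0.6056, 0.0252, 0.3803]
eef_rot: [-0.975, 1.342, 0.978]
ft_force: [-0.0, -0.3, -0.5]
grip_width: -0.001
```

```bash
python3 - <<'E'
from go import *
st=observe();print(st['time_s'],st['eef_pos'],w2s(st['eef_pos']),st['joints'].round(2),st['ft_force'],st['grip_width'])
goal(54,-38,.2,-1)
E
```

```text
2.05 [0.60560603 0.02522379 0.3803189 ] [4.30457478e+01 2.81718580e-02] [-0.13  0.06  1.56  0.    1.52 -1.38] [-0.00645526 -0.26970717 -0.54286338] -0.0005622281981948015
shift [180.3 -11.7 -37.9] turn [-0.0099  0.0001 -0.0021]
```

>>> {"method": "step_arm", "body": {
  "rows": "0 0 -6 -20 -0.005 0 0; 0 0 -12 -38 -0.01 0 -0.002; 0 45 -12 -38 -0.01 0 -0.002; 0 90 -12 -38 -0.01 0 -0.002; 0 135 -12 -38 -0.01 0 -0.002; 0 180 -12 -38 -0.01 0 -0.002; 0 180 -12 -38 -0.01 0 -0.002"
}}

```text
time_s: 2.75
eef_pos: [0.6001, -0.0112, 0.1934]
eef_rot: [-0.98, 1.345, 0.997]
ft_force: [-1.0, -0.4, 0.0]
grip_width: -0.001
```

```bash
python3 - <<'E'
from go import *
from plant import viewer
import cv2
for n in("wrist","top","scene"):
    cv2.imwrite(f"pics/{n}1.png",viewer.get_image(n)["color"][:,:,::-1])
a=cv2.imread("pics/top1.png")[145:290,230:375]; cv2.imwrite("pics/topz1.png",cv2.resize(a,None,fx=4,fy=4,interpolation=cv2.INTER_CUBIC))
goal(54,-38,.093,-1)
E
```

```text
shift [111.2   1.9  -1.8] turn [0.0035 0.0005 0.0057]
```

View pics/wrist1.png

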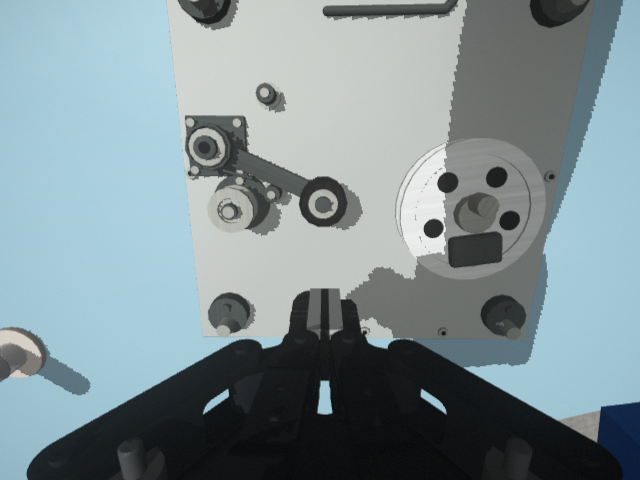

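View pics/topz1.png

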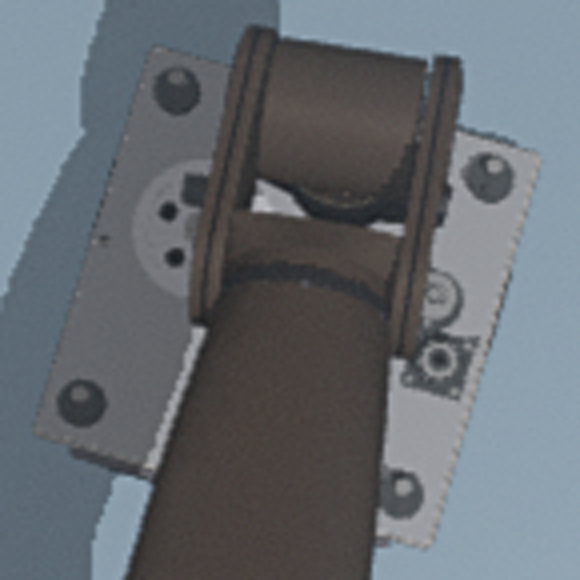

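The wrist view shows the shut fingers at (325,300). The roller's bolt is at (323,204), the pivot at (205,147) and the stop post at (265,93). The space in front of the fingers is clear. Next I'll cross-check the positions from this view.

```bash
cat >> go.py <<'E'
TC=np.array([[1.16333165e-03,-3.03999470e-01,9.52671491e-01,-1.43106454e-01],[-9.13314299e-05,-9.52672163e-01,-3.03999573e-01,7.75907990e-02],[9.99999319e-01,2.66643474e-04,-1.13603838e-03,1.96584098e-04],[0,0,0,1]])
def wr(u,v,z):
    st=observe();T=np.eye(4);T[:3,:3]=R.from_rotvec(st['eef_rot']).as_matrix();T[:3,3]=st['eef_pos']
    return bp(dict(fov=70.75750873463893,c=(324.338,240.812),T=T@TC),u,v,z)
E
python3 - <<'E'
from go import *
for n,a in dict(roller=(323,204,.115),pivot=(205,147,.101),motor=(229,211,.111),post=(265,93,.089),drive=(471,212,.107)).items(): print(n,w2s(wr(*a)).round(1))
print(w2s(observe()['eef_pos']))
E
```

```text
roller [ 25.4 -37.3]
pivot [ -12.  -120.2]
motor [  31.5 -104.3]
post [-48.2 -78.3]
drive [32.6 70.1]
[ 55.30385398 -36.21164171]
```

The arm was still settling when that picture was taken: z went from 0.193 to 0.204. I'll repeat the check now that it is still.

```bash
python3 - <<'E'
from go import *
from plant import viewer
import cv2
st=observe();print(st['eef_pos'],np.abs(st['qvel']).max())
cv2.imwrite("pics/wrist2.png",viewer.get_image("wrist")["color"][:,:,::-1])
f=240/np.tan(np.radians(70.75750873463893/2)); p=np.linalg.inv(TC)@[0,0,0,1]; print(p, f*p[0]/p[2]+324.3,f*p[1]/p[2]+240.8)
st=observe();print(st['eef_pos'],np.abs(st['qvel']).max())
E
```

```text
[ 0.60653056 -0.01302187  0.20416708] 0.03924384789350246
[-2.30172193e-05  3.04142558e-02  1.59921232e-01  1.00000000e+00] 324.2513553197839 305.077605811555
[ 0.60720439 -0.01338039  0.20529204] 0.01540700214461017
```

View pics/wrist2.png

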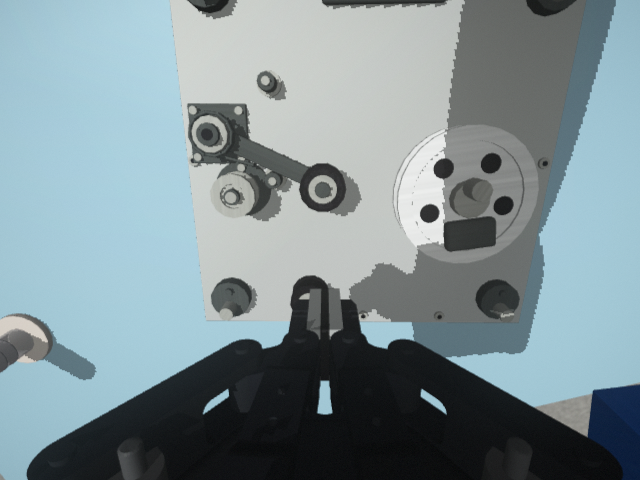

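```bash
python3 - <<'E'
from go import *
for n,a in dict(roller=(323,187,.115),pivot=(207,134,.101),motor=(232,197,.111),post=(267,82,.089),drive=(471,197,.107),spare=(310,292,.092)).items(): print(n,w2s(wr(*a)).round(1))
print(w2s(observe()['eef_pos']))
goal(54,-38,.094,-1)
E
```

```text
roller [ 14.6 -37.4]
pivot [ -19.8 -118.3]
motor [  22.6 -101.8]
post [-54.4 -76.8]
drive [22.8 69. ]
spare [106.4 -48.2]
[ 56.05382017 -36.35351424]
shift [111.3   3.   -1.7] turn [0.0032 0.0008 0.008 ]
```

The settled picture agrees with the top view: roller at (14.6,-37.4) mm and motor pulley at (22.6,-101.8) mm in the shaker's frame. Next I'll descend.

>>> {"method": "step_arm", "body": {
  "rows": "0 25 0 0 0 0 0.004; 0 50 2 -1 0 0 0.006; 0 70 2 -2 0 0 0.006; 0 85 2 -2 0 0 0.006; 0 95 2 -2 0 0 0.006; 0 102 2 -2 0 0 0.006; 0 105 2 -2 0 0 0.006; 0 105 2 -2 0 0 0.006; 0 105 2 -2 0 0 0.006; 0 105 2 -2 0 0 0.006"
}}

```text
time_s: 3.95
eef_pos: [0.6036, -0.0152, 0.0971]
eef_rot: [-0.984, 1.338, 0.988]
ft_force: [0.1, -0.4, -1.0]
grip_width: -0.002
```

```bash
python3 - <<'E'
from go import *
from plant import viewer
import cv2
cv2.imwrite("pics/wrist3.png",viewer.get_image("wrist")["color"][:,:,::-1])
cv2.imwrite("pics/scene3.png",cv2.resize(viewer.get_image("scene")["color"][180:340,240:430,::-1],None,fx=4,fy=3.7))
st=observe();print(st['eef_pos'],w2s(st['eef_pos']),st['ft_force'],np.abs(st['qvel']).max())
goal(54,-38,.093,-1)
E
```

```text
[ 0.60344124 -0.01519613  0.09688598] [ 53.00103681 -39.20635689] [ 0.34674612 -0.24414506  0.53098745] 0.00429896515437629
shift [ 3.9 -1.   1.2] turn [ 0.0022  0.0001 -0.0031]
```

View pics/wrist3.png

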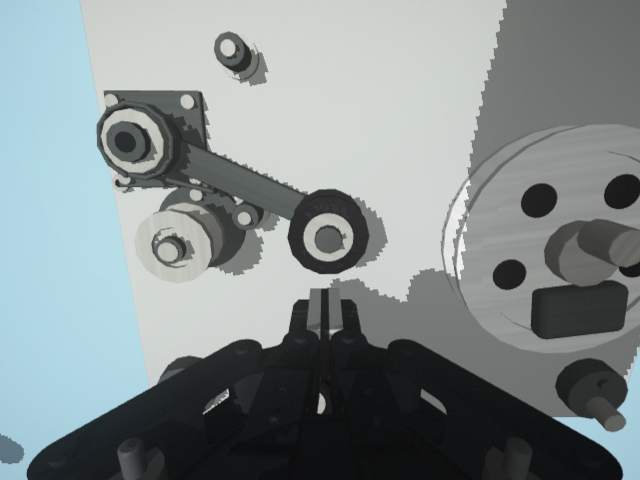

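View pics/scene3.png

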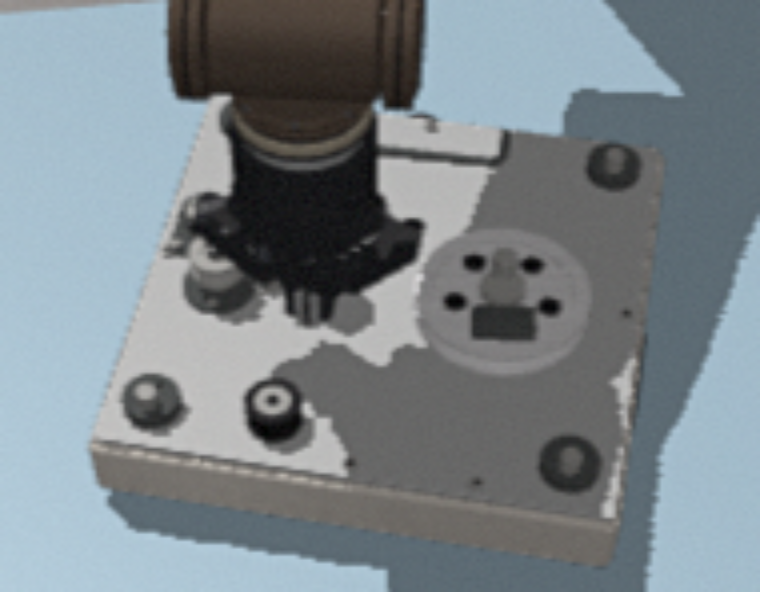

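```bash
python3 - <<'E'
from go import *
st=observe();M=R.from_rotvec(st['eef_rot']).as_matrix();p=st['eef_pos']
f=240/np.tan(np.radians(SC['fov']/2))
for u,v in [(310,322),(328,315),(345,290),(400,262),(418,225),(290,290),(240,260)]:
    U=u/4+240;V=v/3.7+180
    d=SC['T'][:3,:3]@[(U-SC['c'][0])/f,(V-SC['c'][1])/f,1];o=SC['T'][:3,3]
    n=M[:,1];t=((p-o)@n)/(d@n);w=M.T@(o+t*d-p);print((u,v),(w*1e3).round(1))
E
```

```text
(310, 322) [ 5.9  0.  -0.9]
(328, 315) [-4.2  0.   9.7]
(345, 290) [-32.3   0.   19.7]
(400, 262) [-67.    0.   50.1]
(418, 225) [-103.3    0.    59. ]
(290, 290) [-24.8   0.  -11.7]
(240, 260) [-48.2   0.  -39.1]
```

The gripper's knuckles sit about 67 mm above the fingertips, so they clear the pulleys. I'll approach to contact.

>>> {"method": "step_arm", "body": {
  "rows": "0 2 0 1 0 0 0; 0 3 1 1 0 0 0; 0 3 3 1 0 0 0; 0 3 5 1 0 0 0; 0 3 7 1 0 0 0; 0 3 9 1 0 0 0; 0 3 11 1 0 0 0; 0 3 13 1 0 0 0; 0 3 13 1 0 0 0; 0 3 13 1 0 0 0"
}}

```text
time_s: 5.05
eef_pos: [0.5914, -0.0105, 0.0936]
eef_rot: [-0.984, 1.338, 0.988]
ft_force: [3.3, -1.6, -1.8]
grip_width: 0.0
```

```bash
python3 - <<'E'
from go import *
from plant import viewer
import cv2
cv2.imwrite("pics/wrist4.png",viewer.get_image("wrist")["color"][:,:,::-1])
st=observe();print(st['eef_pos'],w2s(st['eef_pos']),st['ft_force'],np.abs(st['qvel']).max())
E
```

```text
[ 0.59140484 -0.01053563  0.09360399] [ 40.12318988 -38.33676123] [ 3.74631991 -1.48898051 -1.28118935] 0.0025026277599190564
```

View pics/wrist4.png

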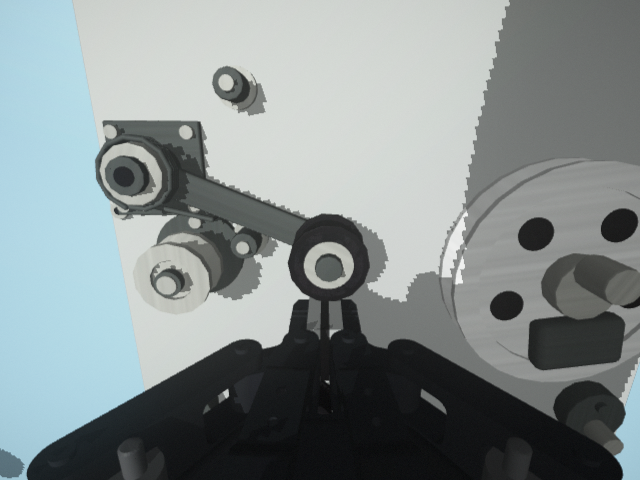

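The fingers are touching the roller's far side, centred on it at (329,265) px, with about 3.5 N. Now I'll push along the arc.

>>> {"method": "step_arm", "body": {
  "rows": "0 0 3 1 0 0 0; 0 0 6 2 0 0 0; 0 0 10 3 0 0 0; 0 0 14 4 0 0 0; 0 0 18 5 0 0 0; 0 0 22 5 0 0 0; 0 0 26 6 0 0 0; 0 0 30 6 0 0 0; 0 0 34 6 0 0 0; 0 0 38 6 0 0 0; 0 0 40 6 0 0 0; 0 0 40 6 0 0 0"
}}

```text
time_s: 6.3
eef_pos: [0.5543, 0.0073, 0.0936]
eef_rot: [-0.983, 1.339, 0.989]
ft_force: [3.6, -1.7, -1.7]
grip_width: 0.003
```

```bash
python3 - <<'E'
from go import *
from plant import viewer
import cv2
cv2.imwrite("pics/wrist5.png",viewer.get_image("wrist")["color"][:,:,::-1])
st=observe();print(st['eef_pos'],w2s(st['eef_pos']),st['ft_force'],np.abs(st['qvel']).max(),st['joints'])
E
```

```text
[0.55444725 0.00723227 0.09357437] [ -0.44654124 -32.36528027] [ 4.22776087 -1.08409926 -2.22178415] 0.004543068003893799 [-1.70175771e-01  1.81878395e-01  1.97351441e+00  6.07096347e-04
  9.90108978e-01 -1.44153918e+00]
```

View pics/wrist5.png

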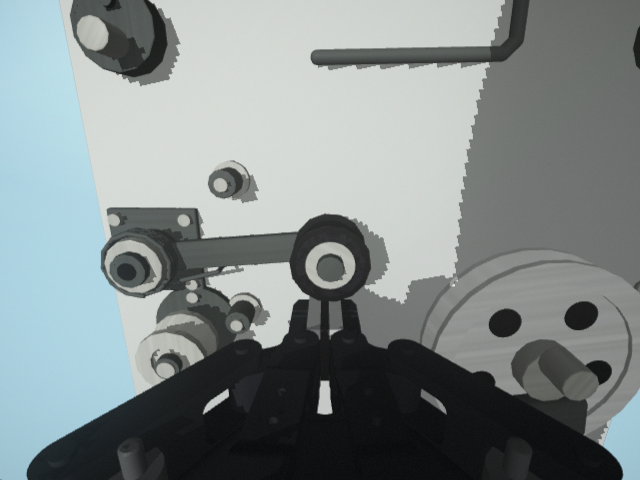

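>>> {"method": "step_arm", "body": {
  "rows": "0 0 3 0 0 0 0; 0 0 6 -1 0 0 0; 0 0 9 -1 0 0 0; 0 0 12 -2 0 0 0; 0 0 15 -3 0 0 0; 0 0 18 -3 0 0 0; 0 0 21 -4 0 0 0; 0 0 24 -5 0 0 0; 0 0 27 -6 0 0 0; 0 0 29 -7 0 0 0; 0 0 29 -7 0 0 0; 0 0 29 -7 0 0 0"
}}

```text
time_s: 7.55
eef_pos: [0.5253, 0.0088, 0.0937]
eef_rot: [-0.984, 1.338, 0.987]
ft_force: [5.7, -2.2, -3.4]
grip_width: -0.003
```

```bash
python3 - <<'E'
from go import *
from plant import viewer
import cv2
cv2.imwrite("pics/wrist6.png",viewer.get_image("wrist")["color"][:,:,::-1])
st=observe();print(st['eef_pos'],w2s(st['eef_pos']),st['ft_force'],np.abs(st['qvel']).max(),st['joints'])
E
```

```text
[0.5253023  0.00883999 0.0936744 ] [-28.75067686 -39.49891148] [ 6.32658501 -1.76225359 -2.47055955] 0.0012110386125671103 [-1.76620205e-01  1.19923384e-01  2.04413043e+00  4.82327495e-04
  9.79859326e-01 -1.44773241e+00]
```

View pics/wrist6.png

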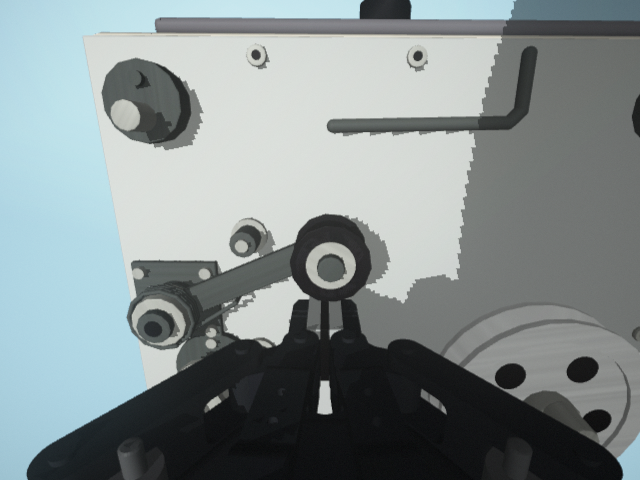

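The arm is a few millimetres short of its post at (245,238) px, with 6.8 N on the fingers. I'll creep from here.

>>> {"method": "step_arm", "body": {
  "rows": "0 0 1 0 0 0 0; 0 0 2 -1 0 0 0; 0 0 3 -1 0 0 0; 0 0 4 -1 0 0 0; 0 0 4 -1 0 0 0; 0 0 4 -1 0 0 0"
}}

```text
time_s: 8.2
eef_pos: [0.5213, 0.009, 0.0937]
eef_rot: [-0.984, 1.337, 0.987]
ft_force: [6.6, -2.0, -4.1]
grip_width: 0.001
```

>>> {"method": "step_arm", "body": {
  "rows": "0 0 0.5 0 0 0 0; 0 0 1 -0.5 0 0 0; 0 0 1 -0.5 0 0 0; 0 0 1 -0.5 0 0 0"
}}

```text
time_s: 8.6
eef_pos: [0.5203, 0.0088, 0.0937]
eef_rot: [-0.984, 1.337, 0.987]
ft_force: [5.5, -1.4, -2.8]
grip_width: 0.003
```

>>> {"method": "step_arm", "body": {
  "rows": "0 0 0.5 0 0 0 0; 0 0 1 -0.5 0 0 0; 0 0 1 -0.5 0 0 0; 0 0 1 -0.5 0 0 0"
}}

```text
time_s: 9.0
eef_pos: [0.5195, 0.0085, 0.0938]
eef_rot: [-0.985, 1.337, 0.986]
ft_force: [7.7, -2.2, -4.2]
grip_width: -0.002
```

```bash
python3 - <<'E'
from go import *
from plant import viewer
import cv2
a=viewer.get_image("wrist")["color"][180:360,100:420,::-1]
cv2.imwrite("pics/wrist7.png",cv2.resize(a,None,fx=2.5,fy=2.5,interpolation=cv2.INTER_CUBIC))
st=observe();print(st['eef_pos'],w2s(st['eef_pos']),st['ft_force'])
E
```

```text
[0.51947616 0.00851468 0.09376623] [-34.21639012 -41.54236782] [ 6.34016866 -2.57193565 -4.14085145]
```

View pics/wrist7.png

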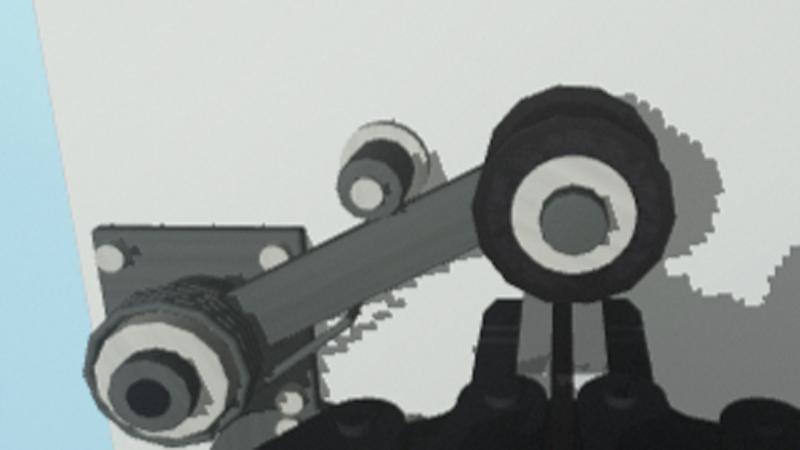

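>>> {"method": "step_arm", "body": {
  "rows": "0 0 0.5 0 0 0 0; 0 0 1 0 0 0 0; 0 0 1 0 0 0 0; 0 0 1 0 0 0 0"
}}

```text
time_s: 9.45
eef_pos: [0.5194, 0.0086, 0.0939]
eef_rot: [-0.986, 1.335, 0.984]
ft_force: [9.5, -3.1, -5.6]
grip_width: 0.004
```

>>> {"method": "step_arm", "body": {
  "rows": "0 0 0.5 0 0 0 0; 0 0 1 0 0 0 0; 0 0 1 0 0 0 0; 0 0 1 0 0 0 0"
}}

```text
time_s: 9.85
eef_pos: [0.5193, 0.0086, 0.094]
eef_rot: [-0.987, 1.333, 0.982]
ft_force: [11.1, -2.8, -7.8]
grip_width: -0.001
```

```bash
python3 - <<'E'
from go import *
st=observe();print(st['eef_pos'],w2s(st['eef_pos']),st['ft_force'])
E
```

```text
[0.51925778 0.00855149 0.0940332 ] [-34.4358401  -41.57218627] [11.14858378 -2.77452881 -7.77794946]
```

The position has stopped at x = -34.4 mm, against a predicted -34, while the force rises by about 2 N per mm. That fits the arm being on its stop. I'll do a final check.

>>> {"method": "step_arm", "body": {
  "rows": "0 0 0 0 0 0 0; 0 0 0 0 0 0 0; 0 0 0 0 0 0 0; 0 0 0 0 0 0 0; 0 0 0 0 0 0 0"
}}

```text
time_s: 10.35
eef_pos: [0.5193, 0.0086, 0.0941]
eef_rot: [-0.987, 1.333, 0.982]
ft_force: [11.5, -3.8, -7.3]
grip_width: -0.001
```

```bash
python3 - <<'E'
from go import *
from plant import viewer
import cv2
a=viewer.get_image("wrist")["color"][:,:,::-1]; cv2.imwrite("pics/wrist8.png",a)
cv2.imwrite("pics/scene8.png",cv2.resize(viewer.get_image("scene")["color"][180:340,240:430,::-1],None,fx=4,fy=3.7))
st=observe();print(st['eef_pos'],w2s(st['eef_pos']),st['ft_force'],np.linalg.norm(st['ft_force']))
E
```

```text
[0.51926919 0.00856419 0.09406464] [-34.42871749 -41.55666563] [11.32561229 -3.12066124 -7.54763726] 13.963339447481548
```

View pics/wrist8.png

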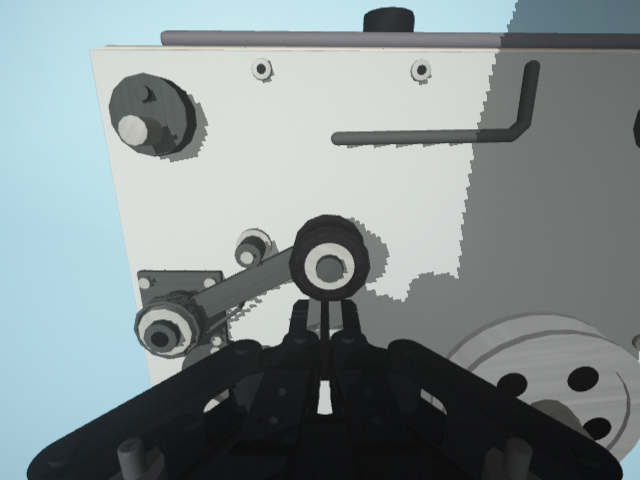

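View pics/scene8.png

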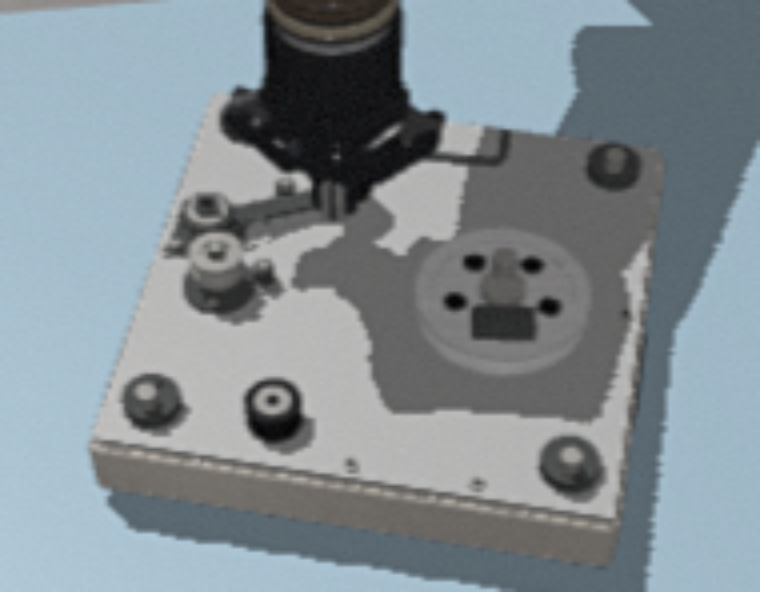

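The wrist view shows the arm against its post at (250,250) px and the fingers centred behind the roller at (329,266). The scene view shows the hex key and spare roller where they were. Force is steady at 14 N, so I'm handing in.

```bash
python3 - <<'E'
from plant import job
print(job.job_done())
E
```

```text
the job is handed in; nothing more can be done
None
```

The idler arm is swung back onto its stop, and the robot is still holding it there, so the belt's path is clear. I pushed the far side of the roller with the gripper shut, moving slowly along the arc, and took about 10.4 s in all.

- **On the stop:** the fingertips halted at x = -34.4 mm in the shaker's frame, against about -34 mm predicted for 0.90 rad. Pushing 2 mm further only raised the force, and the wrist picture shows the bar against its post.
- **Force:** the final hold is a steady 14 N in total: about 12 N sideways and 7.5 N downward on the fingers. I did not track down the cause of the downward part. No reading went above 14 N, but I only read the force at the end of each move.
- **Everything else:** the spare roller, hex key and pulleys look unmoved in the last pictures. I did not check the items on the bench again, but the arm went nowhere near them after the first high pass.
- **A check that disagreed:** one wrist measurement was about 9 mm off the top view because the arm was still settling. Repeated at rest, it agreed to within 2–3 mm. The scene camera's positions differed from the top view's by up to 8 mm, so I relied on the top and wrist views.

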